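# Return the blade cassette through the sprung gate

### The job

Take the grey blade cassette out of its rack, lay it flat on the counter and let go of it, then take it again flat and push it, end first, through the sprung double gate into the steel return bay, not over the top. Push it fully home against the back stop so that both gate leaves spring shut behind it, and leave the other things on the counter where they are.

Things in the scene. Friction and masses are not known exactly. Their poses are not given: they have to be found in the camera images.
- cassette_mid (a point): Centre of the blade cassette: plain grey plastic box, 120 mm long (its y axis), 60 wide (its z), 36 thick (its x), 0.25 kg. It starts on a long edge in the rack (z up, centre 34 mm above the counter); it lies flat when x is vertical, either face up (centre 18 mm above the counter). Either end may go first. On edge on the counter, a push near its top tips it over flat.
- cassette_rack: Fixed low steel rack, base plate 74 x 100 mm, 4 mm thick; the cassette stands on the plate between two walls along the rack's y axis, 43 mm apart inside, 90 mm long, tops 25 mm above the counter, so its upper 39 mm are free. Origin: centre of the underside.
- return_bay: Fixed steel bay. Origin: on the counter mid-gate; +y is the push direction, x across, z up. The cassette slides on its deck, 12 mm high, from y=-10 mm. Gate at y=0, 80 mm clear between posts 12 mm thick, to z=59. To y=48: no roof, 96 wide, walls to z=56; the leaves swing here. A funnel leads to the roofed pocket 74 wide, 46 high inside (top z=61), roof from y=68, back stop at y=168 mm.
- bay_home (a point): Where the cassette's centre is when its leading end touches the back stop: 108 mm past the gate along the bay's y, on its centre line, 18 mm above the deck. The trailing end is then 48 mm past the gate, just clear of the leaves; closed fingers can follow it that far from above, between the leaves. Axes as the bay's.
- gate_left (a joint): Angle of the aluminium leaf hinged at x = -42 mm of the bay, rad: 0 shut (across the lane), grows to 1.5 as it swings inward along +y; it cannot swing outward. Leaf 40 mm long, 4 thick, top 53 mm above the counter. A light spring (under 2 N at the leaf's tip) swings it shut.
- gate_right (a joint): The same for the leaf hinged at x = +42 mm of the bay: 0 shut, 1.5 fully inward.
- sealer_corner (a point): Far right corner of the fixed blue hand sealer that stands in front of the bay: its body lies from here 90 mm toward the robot (-x) and 300 mm to the left (+y), 56 mm high. Its raised arm over the middle of that strip rises leftward from 80 to 245 mm. Keep the hand to the right of or beyond it.
- tape_roll: Bystander: roll of buff tape lying flat, 91 mm across, 25 mm high. Origin: centre of its underside.
- spice_b: Bystander: round jar with a dark cap, 44 mm across, 106 mm high. Origin: centre of its underside.

How it is judged:
By the outcome, as a careful person would: the job done as asked, in the order asked, and still so for the second after the job is handed in, with the robot touching nothing.
It also fails if it takes over 72 s, if anything falls off the work surface, if the arm or the gripper's body presses on something with over 40 N, if the wrist force passes 120 N, or if a joint passes its speed limit or range.

### The arm

A 6-joint arm with a two-finger parallel gripper is mounted at the origin on the work surface; the furniture and walls round the work are solid. World frame = base frame: x ahead of the robot, y to its left, z up, the work surface at z = 0. Lengths are in m, angles in rad, forces in N, time in s.
With the tool pointing down it reaches from about 0.375 to 0.9 m from the base axis. Payload 3.1 kg.
Tool frame: the origin (TCP) lies on the centre line of the jaws, within the pads' length; the fingertips stand 19 mm ahead of it and the grasp point (between the pads) is the TCP; z points along the fingers, y is the line along which they close (so a half turn about z gives the same grasp; the last joint's range is limited). The gripper opens to 85 mm and grips with 20 to 120 N. Pads are 22 mm wide; open, the fingers measure 114 mm over their backs; the gripper's body (76 mm by 85 mm) begins 54 mm behind the grasp point. The pads swing forward as they close: fully open they stand 13 mm farther back than shut.
Start: joints at [-1.496, 0.527, 1.433, -0, 1.181, -0.178], TCP at [0.156, -0.605, 0.25] pointing down, gripper open.
Joint ranges: [-3.08, 3.08], [-0.75, 2.2], [0.22, 2.44], [-1.43, 4.57], [0, 2.65], [-2.85, 2.85]. Speed limits (rad/s): [2.79, 2.79, 3.14, 3.14, 3.14, 3.14].

### API

Orientations are given as a unit quaternion [x, y, z, w].
In Python, from station import manip gives the robot as it stands.
- The arm moves only by the tool servo_tool, never from a script. Its argument "rows" is a list that holds one entry, the list of rows, each a list of 7 numbers: the turn, a rotation vector about the tool's x, y, z in degrees, then the shift along the tool's x, y, z in m, then the gripper command: -1 is shut, 1 is fully open, values between are in proportion. In form: [[[wx, wy, wz, tx, ty, tz, jaw], ...]]. A call has 1 to 8 rows; each row shifts and turns the commanded pose from where the row before left it, along the tool's axes as they then stand; what a row does not reach is not made up. A row lasts 1/12 s, in which the tool goes at most 41.7 mm and 7.16 degrees, less where a joint would pass 70% of its speed; a pose out of reach is approached as far as the arm can. A call is refused whole if a number of a shift passes 0.0417 or a number of a turn 7.16, either way. A call with a gripper value outside its range is refused whole. The fingers move at their own pace and stop on an object; "squeeze" is the grip in N (left out, the last holds). Time passes only in rows, so rows that do not move let the fingers close. It gives the time, the measured TCP pose, the force, the opening and the grip force at its end, in the units of the state.
- manip.sense(): the state, without advancing time (a new reading comes with each control period).
- manip.snapshot(name): name is "side" or "top" or "wrist"; returns the picture (384x512x3 uint8, blue, green, red); there is no depth.
- manip.camera_info(name): a dict with "K" (3x3 intrinsics, pixels), "camera_from_world" (4x4, takes a point from world to camera coordinates). Camera axes: x right, y down, z forward; pixel columns grow to the right and rows downward; lengths in m; the calibration is good to about 2 mm. The wrist camera is an equidistant fisheye: a pixel r from the principal point sees the ray r / f radians off the axis. A picture is of the moment at which its call begins: read the wrist's pose just before it. camera_info takes no time and is no camera call; for the wrist camera it gives the pose at the moment of the call.
- manip.sign_off(): hands the job in; it is judged then, once.
The state is a dict: "t": time; "q": joint angles; "qd": joint speeds; "tau": joint torques, N m; "tcp_pos": TCP position; "tool_rot": TCP orientation; "force": force on the tool from outside, world axes, zero at the start; "ft_torque": the same for the moment, N m; "finger_gap": opening from 0.0 (shut) to 1.0 (fully open); "gripper_force": force on a finger pad.
Only numpy, scipy, OpenCV 4.12 (cv2) and the standard library are available. Lean on these libraries where they do the work, as an engineer would, in place of code of your own. Each camera call takes 0.05 s, during which the arm holds its last target. There are 200 camera calls.

## Working session

There is one attempt and no reset: what is moved stays moved. The work goes in short steps, Python scripts to look and compute and a tool call to move; the robot and the scene stay as the last step left them, time stands still between calls to the robot, and variables do not carry over. Pictures are saved under pics/ and viewed, at most 10 in all, crops included, and the job is handed in when it is done.

Besides the shell and the picture viewer there is one more tool, called after "Call:" as name(argument=value, ...), one argument or row to a line, values as JSON. servo_tool: Moves the arm, as the interface text tells. Its arguments: {"type":"object","properties":{"rows":{"type":"array","items":{"type":"array","items":{"type":"array","items":{"type":"number"}}}},"squeeze":{"type":"number"}},"required":["rows"]}

```bash
mkdir -p pics; ls
python3 - <<'E'
from station import manip
import cv2
s=manip.sense()
for k,v in s.items(): print(k,v)
for n in("side","top"):
    cv2.imwrite(f"pics/{n}0.png",cv2.resize(manip.snapshot(n),(800,600),interpolation=cv2.INTER_CUBIC))
    print(n,manip.camera_info(n))
E
```

```text
pics
t 0.0
q [-1.49649646e+00  5.28444669e-01  1.43388351e+00 -4.81966700e-05
  1.18138161e+00 -1.78504221e-01]
qd [-4.23441928e-04  8.10479614e-05 -1.02279993e-03  1.88667404e-04
  1.73295682e-03  1.51075379e-03]
tau [-7.35890280e-04 -4.42350197e+01 -1.78026116e+01 -1.62947281e-04
  8.46853887e-03  1.26415225e-07]
tcp_pos [ 0.15628877 -0.6044596   0.24935275]
tool_rot [ 9.92020180e-01  1.26074742e-01  3.28746070e-05 -1.05829298e-03]
force [ 1.06608702 -0.51434275  0.41105918]
ft_torque [ 0.04135378 -0.03166966 -0.01539359]
gripper_force 0.0
finger_gap 0.999472770492722
side {'K': array([[397.3331425 ,   0.        , 257.09890637],
       [  0.        , 397.3331425 , 182.59129416],
       [  0.        ,   0.        ,   1.        ]]), 'camera_from_world': array([[-0.84455347, -0.53544   ,  0.0057822 ,  0.3424474 ],
       [-0.20427853,  0.31219078, -0.92779696,  0.19063637],
       [ 0.49497446, -0.78475532, -0.37304071,  0.96285212],
       [ 0.        ,  0.        ,  0.        ,  1.        ]])}
top {'K': array([[457.53092183,   0.        , 256.31436715],
       [  0.        , 457.53092183, 193.94038179],
       [  0.        ,   0.        ,   1.        ]]), 'camera_from_world': array([[ 0.02334074, -0.99961418,  0.01505664, -0.10568006],
       [-0.9846141 , -0.02559416, -0.17285838,  0.4563206 ],
       [ 0.17317705, -0.01079033, -0.9848316 ,  1.4590955 ],
       [ 0.        ,  0.        ,  0.        ,  1.        ]])}
```

View pics/top0.png

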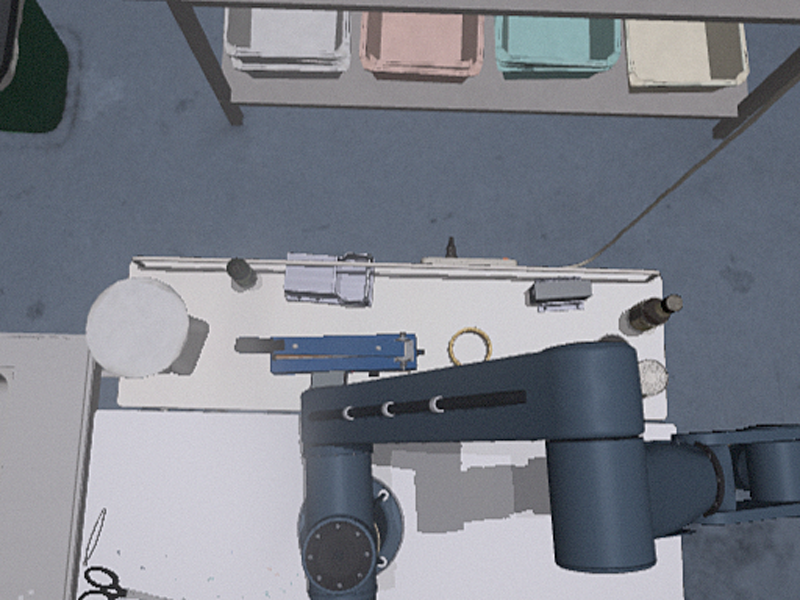

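View pics/side0.png

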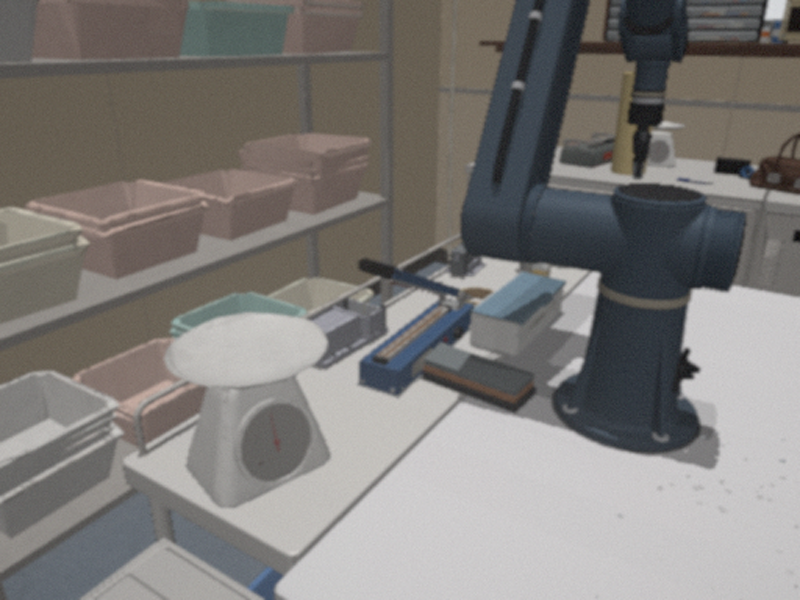

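The top view shows the bay at about (330,280), with its roofed pocket on the left and its gate on the right, so the push goes left (+y). The cassette stands in its rack at (560,292), the sealer spans (270-418, 335-373) and the tape is at (470,345). The jar is at (240,272). I'll enlarge the bay and rack.

```bash
cat > h.py <<'E'
import numpy as np, cv2
from station import manip
from scipy.spatial.transform import Rotation as R
def ray(n,u,v,info=None):
    i=info or manip.camera_info(n); K=np.array(i["K"]); T=np.array(i["camera_from_world"])
    x=np.array([(u-K[0,2])/K[0,0],(v-K[1,2])/K[1,1]])
    if n=="wrist":
        r=np.linalg.norm(x); d=np.r_[x/r*np.sin(r),np.cos(r)]
    else: d=np.r_[x,1]
    return -T[:3,:3].T@T[:3,3], T[:3,:3].T@d
def at(n,u,v,z,info=None):
    c,d=ray(n,u,v,info); return c+d*(z-c[2])/d[2]
def proj(n,p,info=None):
    i=info or manip.camera_info(n); K=np.array(i["K"]); T=np.array(i["camera_from_world"])
    c=T[:3,:3]@p+T[:3,3]
    if n=="wrist":
        r=np.hypot(c[0],c[1]); th=np.arctan2(r,c[2]); x=c[:2]/r*th
    else: x=c[:2]/c[2]
    return K[0,0]*x[0]+K[0,2],K[1,1]*x[1]+K[1,2]
E
python3 - <<'E'
from h import *
im=manip.snapshot("top")
a=im[158:195,175:275];b=im[172:209,325:425]
o=cv2.resize(np.vstack([a,b]),None,fx=8,fy=8,interpolation=cv2.INTER_CUBIC);print(o.shape)
cv2.imwrite("pics/c1.png",o)
for n,u,v,z in[("rackmid",560,292,.06),("gate",374,280,.05),("sealer",418,335,.056),("tape",470,345,.02),("jar",240,272,.1),("bottle",650,312,.1),("rail",450,272,0.0),("right end",660,300,0)]:
    print(n,at("top",u*.64,v*.64,z).round(3))
E
```

```text
(592, 800, 3)
rackmid [ 0.487 -0.426  0.06 ]
gate [ 0.505 -0.038  0.05 ]
sealer [ 0.39  -0.132  0.056]
tape [ 0.376 -0.243  0.02 ]
jar [0.504 0.232 0.1  ]
bottle [ 0.443 -0.598  0.1  ]
rail [ 0.537 -0.201  0.   ]
right end [ 0.487 -0.657  0.   ]
```

View pics/c1.png

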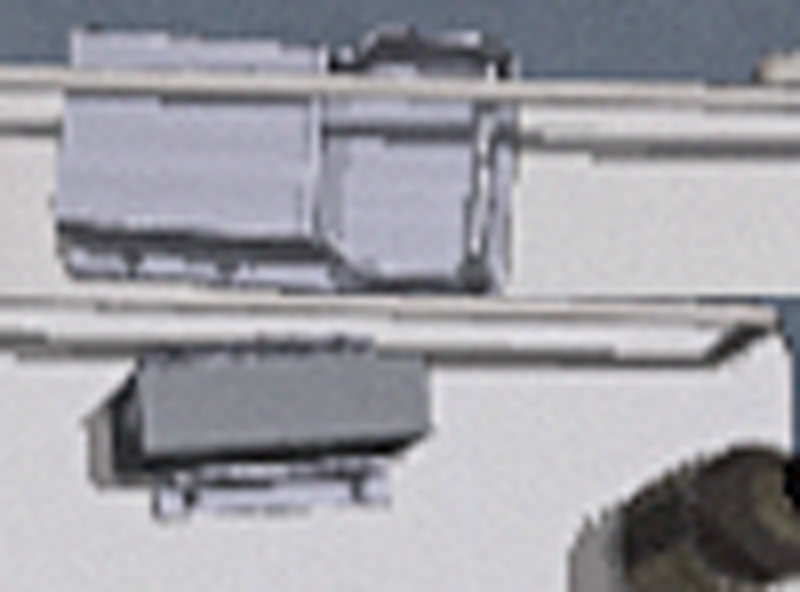

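The crop shows the cassette's top at about (285,395), with its long axis roughly along world y, and a raised rail crossing behind the rack and over the bay. The gate is at about (485,190) in the upper half. Next I'll bring the wrist camera over the lane.

```bash
cat > plan.py <<'E'
from h import *
def plan(pos,yaw,n,jaw,tilt=None):
    """tool-down target: tool x axis at world angle yaw (deg). Prints rows."""
    s=manip.sense(); Rm=R.from_quat(s["tool_rot"]); p=np.array(s["tcp_pos"])
    y=np.radians(yaw); x=np.array([np.cos(y),np.sin(y),0]); Rt=R.from_matrix(np.c_[x,np.cross([0,0,-1],x),[0,0,-1]])
    rv=(Rm.inv()*Rt).as_rotvec(degrees=True)/n; rows=[]
    step=(np.array(pos)-p)/n; Rc=Rm
    for i in range(n):
        rows.append([*rv.round(1)+0.0,*Rc.inv().apply(step).round(4)+0.0,jaw]); Rc=Rc*R.from_rotvec(rv,degrees=True)
    for i in range(0,n,8): print([[ [float(a) for a in r] for r in rows[i:i+8]]])
E
python3 -c "
from plan import *
plan([.42,-.25,.33],90,14,.2)"
```

```text
[[[0.0, 0.0, -5.4, 0.0246, -0.0198, -0.0057, 0.2], [0.0, 0.0, -5.4, 0.0263, -0.0174, -0.0057, 0.2], [0.0, 0.0, -5.4, 0.0278, -0.0149, -0.0057, 0.2], [0.0, 0.0, -5.4, 0.0291, -0.0122, -0.0057, 0.2], [0.0, 0.0, -5.4, 0.0301, -0.0094, -0.0057, 0.2], [0.0, 0.0, -5.4, 0.0309, -0.0065, -0.0057, 0.2], [0.0, 0.0, -5.4, 0.0314, -0.0036, -0.0057, 0.2], [0.0, 0.0, -5.4, 0.0316, -0.0006, -0.0057, 0.2]]]
[[[0.0, 0.0, -5.4, 0.0315, 0.0023, -0.0057, 0.2], [0.0, 0.0, -5.4, 0.0311, 0.0053, -0.0057, 0.2], [0.0, 0.0, -5.4, 0.0305, 0.0082, -0.0057, 0.2], [0.0, 0.0, -5.4, 0.0296, 0.011, -0.0057, 0.2], [0.0, 0.0, -5.4, 0.0284, 0.0138, -0.0057, 0.2], [0.0, 0.0, -5.4, 0.027, 0.0164, -0.0057, 0.2]]]
```

Call:
servo_tool(
  rows=[
    [[0,0,-5.4,0.025,-0.02,-0.006,0.2],[0,0,-5.4,0.026,-0.017,-0.006,0.2],[0,0,-5.4,0.028,-0.015,-0.006,0.2],[0,0,-5.4,0.029,-0.012,-0.006,0.2],[0,0,-5.4,0.03,-0.009,-0.006,0.2],[0,0,-5.4,0.031,-0.006,-0.006,0.2],[0,0,-5.4,0.031,-0.004,-0.006,0.2],[0,0,-5.4,0.032,-0.001,-0.006,0.2]],
  ],
)

```text
t: 0.82
tcp_pos: [0.3078, -0.4013, 0.2984]
tool_rot: [0.875, 0.484, 0.0, -0.0]
force: [0.3, -0.3, 0.1]
finger_gap: 0.598
gripper_force: 0.0
```

Call:
servo_tool(
  rows=[
    [[0,0,-5.4,0.031,0.002,-0.006,0.2],[0,0,-5.4,0.031,0.005,-0.006,0.2],[0,0,-5.4,0.03,0.008,-0.006,0.2],[0,0,-5.4,0.03,0.011,-0.006,0.2],[0,0,-5.4,0.028,0.014,-0.006,0.2],[0,0,-5.4,0.027,0.016,-0.006,0.2],[0,0,0,0,0,0,0.2],[0,0,0,0,0,0,0.2]],
  ],
)

```text
t: 1.48
tcp_pos: [0.4193, -0.2499, 0.3345]
tool_rot: [0.706, 0.709, -0.0, 0.0]
force: [0.0, -0.4, 0.0]
finger_gap: 0.599
gripper_force: 0.0
```

Run:
```python
from h import *
import pickle
s=manip.sense();print(s["t"],s["tcp_pos"],R.from_quat(s["tool_rot"]).as_matrix().round(3).tolist(),s["q"])
i=manip.camera_info("wrist");im=manip.snapshot("wrist")
pickle.dump((i,im,s),open("w1.pkl","wb"))
print(i["K"])
cv2.imwrite("pics/w1.png",cv2.resize(im,(800,600),interpolation=cv2.INTER_CUBIC))
```

```text
1.4833 [ 0.41929017 -0.24991658  0.33450903] [[-0.004, 1.0, 0.0], [1.0, 0.004, -0.001], [-0.001, 0.0, -1.0]] [-7.66734391e-01  2.40955723e-01  1.65425437e+00 -3.29971897e-04
  1.24587804e+00 -7.71016688e-01]
[[297.31863964   0.         254.45201941]
 [  0.         297.31863964 190.36297498]
 [  0.           0.           1.        ]]
```

View pics/w1.png

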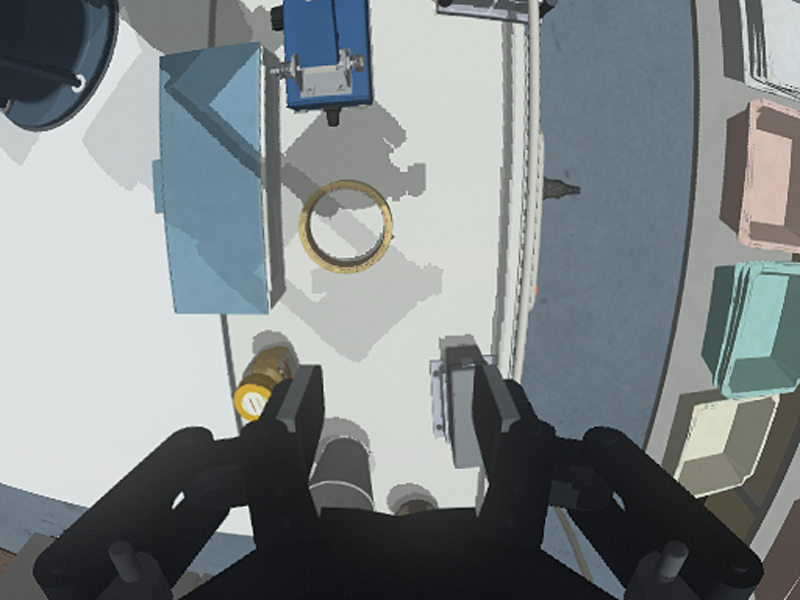

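The wrist view is oriented with up = +y and right = +x. The tape is at (346,226), the rack and cassette at (460,405), the sealer's end at about (330,105), the bay's front at the top (490,8), and the rail runs along the far edge at x≈530 px. I'll move nearer the bay to measure it.

Call:
servo_tool(
  rows=[
    [[0,0,0,0.02,0.01,0,0.2],[0,0,0,0.03,0.015,0,0.2],[0,0,0,0.03,0.015,0,0.2],[0,0,0,0.02,0.01,0,0.2],[0,0,0,0,0,0,0.2],[0,0,0,0,0,0,0.2]],
  ],
)

```text
t: 2.03
tcp_pos: [0.4682, -0.1515, 0.3338]
tool_rot: [0.707, 0.708, -0.001, -0.0]
force: [0.3, -0.4, -1.2]
finger_gap: 0.604
gripper_force: 0.0
```

Run:
```python
from h import *
import pickle
s=manip.sense();print(s["t"],s["tcp_pos"])
i=manip.camera_info("wrist");im=manip.snapshot("wrist")
T=i["camera_from_world"];print(-T[:3,:3].T@T[:3,3])
pickle.dump((i,im,s),open("w2.pkl","wb"))
u,v=map(int,proj("wrist",[.505,-.0,.03],i));print(u,v)
u0=max(0,u-90);v0=max(0,v-80);c=im[v0:v0+140,u0:u0+186];print(u0,v0,c.shape)
cv2.imwrite("pics/w2.png",cv2.resize(c,None,fx=4.2,fy=4.2,interpolation=cv2.INTER_CUBIC))
```

```text
2.0333 [ 0.46818141 -0.15153426  0.33383931]
[ 0.46777947 -0.07627308  0.45706041]
281 48
191 0 (140, 186, 3)
```

View pics/w2.png

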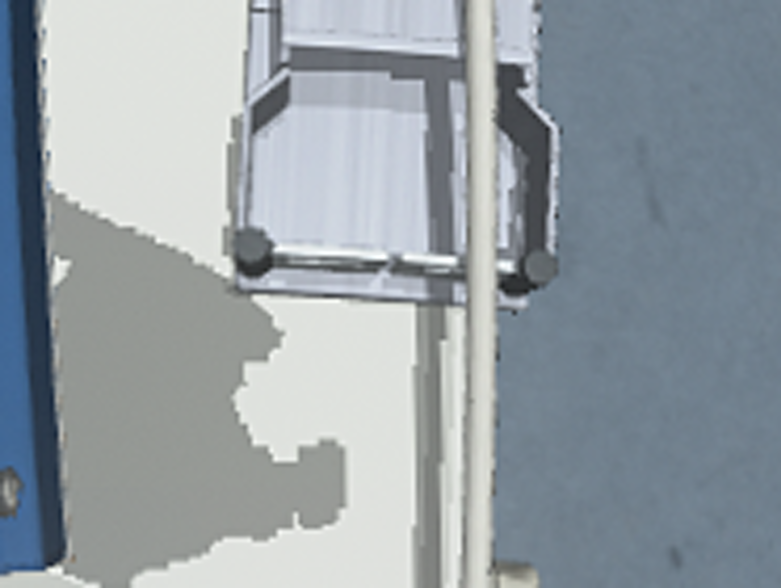

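The crop shows the post caps at (252,250) and (540,266) and the leaf tips meeting at (391,257). The pocket roof's edge runs from (285,45) to (460,55). A tube rail passes above the bay at column ~483, so I'll triangulate the rail and measure the bay.

Run:
```python
from h import *
import pickle
i2,m2,s2=pickle.load(open("w2.pkl","rb"));i1,m1,s1=pickle.load(open("w1.pkl","rb"))
w=lambda u,v,z:at("wrist",191+(u+.5)/4.2-.5,(v+.5)/4.2-.5,z,i2).round(4)
L=w(252,250,.059);Rr=w(540,266,.059);print("posts",L,Rr,np.linalg.norm(L-Rr))
print("leafjoin",w(391,257,.053))
print("deck front",w(240,285,.012),w(520,305,.012))
print("roof edge",w(285,45,.061),w(460,55,.061))
print("sealer corner",w(60,560,.056),w(45,150,.056))
# rail line profiles
for nm,m,v in(("w2",m2,100),("w2",m2,50),("w1",m1,60),("w1",m1,150)):
    print(nm,v,[(u,*m[v,u]) for u in range(295 if nm=='w2' else 325,320 if nm=='w2' else 350)])
```

```text
posts [ 0.462  -0.0204  0.059 ] [ 0.553  -0.0226  0.059 ] 0.09102658952196334
leafjoin [ 0.506  -0.0211  0.053 ]
deck front [ 0.4572 -0.0264  0.012 ] [ 0.556 -0.031  0.012]
roof edge [0.4721 0.0479 0.061 ] [0.5272 0.0465 0.061 ]
sealer corner [ 0.3999 -0.1195  0.056 ] [0.396  0.0153 0.056 ]
w2 100 [(295, np.uint8(122), np.uint8(125), np.uint8(122)), (296, np.uint8(182), np.uint8(187), np.uint8(183)), (297, np.uint8(201), np.uint8(207), np.uint8(202)), (298, np.uint8(197), np.uint8(203), np.uint8(198)), (299, np.uint8(221), np.uint8(225), np.uint8(222)), (300, np.uint8(227), np.uint8(232), np.uint8(228)), (301, np.uint8(152), np.uint8(156), np.uint8(154)), (302, np.uint8(146), np.uint8(149), np.uint8(149)), (303, np.uint8(171), np.uint8(178), np.uint8(175)), (304, np.uint8(200), np.uint8(207), np.uint8(205)), (305, np.uint8(208), np.uint8(215), np.uint8(214)), (306, np.uint8(214), np.uint8(221), np.uint8(219)), (307, np.uint8(200), np.uint8(208), np.uint8(206)), (308, np.uint8(149), np.uint8(155), np.uint8(154)), (309, np.uint8(110), np.uint8(103), np.uint8(93)), (310, np.uint8(146), 
[... 3708 characters left out ...]
t8(136), np.uint8(134)), (337, np.uint8(168), np.uint8(173), np.uint8(171)), (338, np.uint8(186), np.uint8(192), np.uint8(191)), (339, np.uint8(197), np.uint8(205), np.uint8(203)), (340, np.uint8(200), np.uint8(208), np.uint8(207)), (341, np.uint8(187), np.uint8(193), np.uint8(190)), (342, np.uint8(134), np.uint8(140), np.uint8(138)), (343, np.uint8(192), np.uint8(202), np.uint8(199)), (344, np.uint8(190), np.uint8(200), np.uint8(197)), (345, np.uint8(162), np.uint8(165), np.uint8(160)), (346, np.uint8(132), np.uint8(123), np.uint8(111)), (347, np.uint8(131), np.uint8(119), np.uint8(106)), (348, np.uint8(133), np.uint8(120), np.uint8(106)), (349, np.uint8(133), np.uint8(120), np.uint8(108))]
```

Run:
```python
from h import *
import pickle
i2,m2,s2=pickle.load(open("w2.pkl","rb"));i1,m1,s1=pickle.load(open("w1.pkl","rb"))
for z in(.0,.04,.06,.08,.09,.1,.11,.12,.13,.14):
    print(z,at("wrist",305,100,z,i2).round(3)[:2],at("wrist",305.3,50,z,i2).round(3)[:2],"|",at("wrist",341.8,60,z,i1).round(3)[:2],at("wrist",338.6,150,z,i1).round(3)[:2],"|",at("top",225,168.5,z).round(3)[:2])
m=cv2.cvtColor(manip.snapshot("top"),6)
for u in(262,270,280,300): print(u,m[158:182,u])
```

```text
0.0 [ 0.544 -0.074] [0.544 0.005] | [ 0.553 -0.105] [ 0.553 -0.249] | [0.551 0.014]
0.04 [ 0.538 -0.074] [ 0.537 -0.002] | [ 0.541 -0.111] [ 0.542 -0.242] | [0.542 0.011]
0.06 [ 0.534 -0.074] [ 0.534 -0.006] | [ 0.536 -0.114] [ 0.536 -0.239] | [0.537 0.01 ]
0.08 [ 0.531 -0.074] [ 0.531 -0.01 ] | [ 0.53  -0.117] [ 0.53  -0.236] | [0.532 0.009]
0.09 [ 0.529 -0.074] [ 0.529 -0.011] | [ 0.527 -0.119] [ 0.527 -0.234] | [0.53  0.008]
0.1 [ 0.528 -0.074] [ 0.527 -0.013] | [ 0.524 -0.12 ] [ 0.524 -0.233] | [0.528 0.008]
0.11 [ 0.526 -0.074] [ 0.526 -0.015] | [ 0.521 -0.122] [ 0.521 -0.231] | [0.525 0.007]
0.12 [ 0.524 -0.074] [ 0.524 -0.017] | [ 0.518 -0.123] [ 0.518 -0.229] | [0.523 0.006]
0.13 [ 0.523 -0.074] [ 0.522 -0.018] | [ 0.515 -0.125] [ 0.515 -0.228] | [0.521 0.006]
0.14 [ 0.521 -0.074] [ 0.521 -0.02 ] | [ 0.512 -0.126] [ 0.512 -0.226] | [0.518 0.005]
262 [111 107 104 112 110 106 105 106 108  96 153 195 170 163 204 217 192 118
  74  77  81  84  80  79]
270 [ 35  38  36  25  37  30  32  15  23  89 114 177 185 141 185 217 203 147
  97 112 193 211 139  76]
280 [46 50 47 43 39 42 37 52 47 62 76 58 40 37 44 30 36 27 33 37 39 35 31 32]
300 [ 61  57  55  71  94  85  88  86  87  88  86  88  85  90  90  83  66  53
  64  79 117 191 219 213]
```

The post spacing measures 91 mm (92 expected) and the roof edge sits at bay y≈68, so the bay fits: origin about (0.507,-0.021), yaw about -1.5°. The rail is a tube near x≈0.531, z≈0.07-0.08, and I'll treat it as solid. Next is the rack.

Call:
servo_tool(
  rows=[
    [[0,0,0,-0.03,0,0,0.2],[0,0,0,-0.04,0,0,0.2],[0,0,0,-0.04,0,0,0.2],[0,0,0,-0.04,0,0,0.2],[0,0,0,-0.04,0,0.01,0.2],[0,0,0,-0.04,0,0.01,0.2],[0,0,0,-0.04,0,0.01,0.2],[0,0,0,-0.04,0,0.01,0.2]],
  ],
)

```text
t: 2.8
tcp_pos: [0.4668, -0.4649, 0.2935]
tool_rot: [0.708, 0.706, -0.0, -0.0]
force: [0.8, -0.3, -0.1]
finger_gap: 0.599
gripper_force: 0.0
```

Call:
servo_tool(
  rows=[
    [[0,0,0,-0.01,0,0,0.2],[0,0,0,0,0,0,0.2],[0,0,0,0,0,0,0.2]],
  ],
)

```text
t: 3.05
tcp_pos: [0.4675, -0.4719, 0.2936]
tool_rot: [0.708, 0.707, 0.0, -0.001]
force: [0.8, -0.9, 0.7]
finger_gap: 0.598
gripper_force: 0.0
```

Run:
```python
from h import *
import pickle
s=manip.sense();print(s["t"],s["tcp_pos"])
i=manip.camera_info("wrist");im=manip.snapshot("wrist")
T=i["camera_from_world"];print(-T[:3,:3].T@T[:3,3])
pickle.dump((i,im,s),open("w3.pkl","wb"))
u,v=map(int,proj("wrist",[.487,-.43,.05],i));print(u,v)
u0=max(0,u-80);v0=max(0,v-75);c=im[v0:v0+150,u0:u0+160];print(u0,v0,c.shape)
cv2.imwrite("pics/w3.png",cv2.resize(c,None,fx=4,fy=4,interpolation=cv2.INTER_CUBIC))
```

```text
3.05 [ 0.46752329 -0.47191269  0.29360401]
[ 0.46730476 -0.39692931  0.41701121]
270 128
190 53 (150, 160, 3)
```

View pics/w3.png

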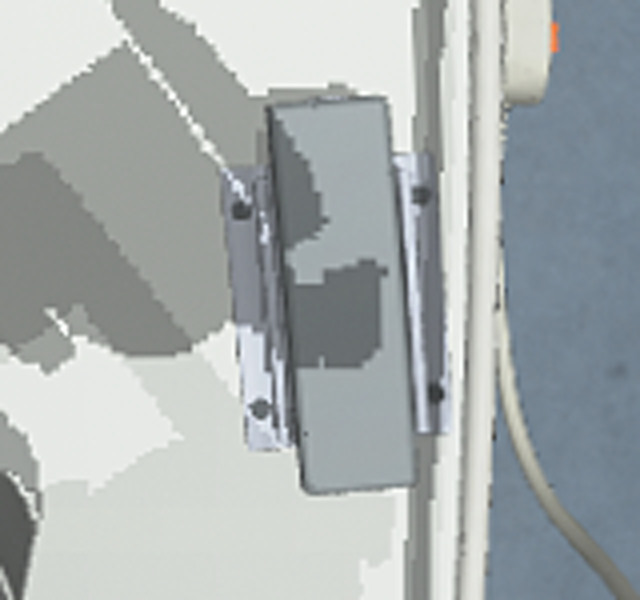

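The crop shows the cassette's top face with corners at (272,105), (387,98), (413,485) and (308,493), tilted a few degrees from world y. The rack plate's left edge runs from (222,170) to (250,450), and the rail is at column ~485.

Run:
```python
from h import *
import pickle
i,m,s=pickle.load(open("w3.pkl","rb"))
w=lambda u,v,z:at("wrist",190+(u+.5)/4-.5,53+(v+.5)/4-.5,z,i)
P=[w(*p,.064) for p in[(272,105),(387,98),(413,485),(308,493)]]
for p in P: print(p.round(4))
print("mid",np.mean(P,0).round(4)); 
print("w",np.linalg.norm(P[0]-P[1]),np.linalg.norm(P[2]-P[3]),"len",np.linalg.norm(P[0]-P[3]),np.linalg.norm(P[1]-P[2]))
for a,b in((0,3),(1,2)):
    d=P[a]-P[b];print("yaw of y axis from +y",np.degrees(np.arctan2(-d[0],d[1])))
print("plate",[w(*p,.004).round(4)[:2] for p in[(222,170),(250,450),(430,152),(448,434)]])
print("rail",[(z,w(485,300,z)[:2].round(4)) for z in(.06,.07,.08,.1)])
```

```text
[ 0.4706 -0.3702  0.064 ]
[ 0.5042 -0.3677  0.064 ]
[ 0.5141 -0.4847  0.064 ]
[ 0.4818 -0.4874  0.064 ]
mid [ 0.4927 -0.4275  0.064 ]
w 0.033657567876943476 0.032427989877672654 len 0.11765209222448116 0.1174894963046346
yaw of y axis from +y 5.4701206386351995
yaw of y axis from +y 4.871751996242707
plate [array([ 0.4541, -0.3883]), array([ 0.4635, -0.487 ]), array([ 0.5254, -0.3812]), array([ 0.5341, -0.4808])]
rail [(0.06, array([ 0.5352, -0.4277])), (0.07, array([ 0.5333, -0.4268])), (0.08, array([ 0.5314, -0.426 ])), (0.1, array([ 0.5276, -0.4243]))]
```

Run:
```python
from h import *
from scipy.ndimage import map_coordinates
im=manip.snapshot("side");g=cv2.cvtColor(im,6).astype(float)
for (a,b) in((-.12,-.05),(-.22,-.15),(-.34,-.27)):
    o=[]
    for z in np.arange(0,.13,.005):
        x=.5463-.19*z
        q=np.array([proj("side",np.array([x,y,z])) for y in np.linspace(a,b,15)])
        o.append(int(map_coordinates(g,[q[:,1],q[:,0]],order=1).mean()))
    print(a,o,q[0].round(),q[-1].round())
u,v=map(int,proj("side",np.array([.53,-.1,.05])));print(u,v)
c=im[v-50:v+50,u-75:u+58];cv2.imwrite("pics/s2.png",cv2.resize(c,None,fx=6,fy=6,interpolation=cv2.INTER_CUBIC));print(u-75,v-50)
for z in(.06,.07,.08,.09): print(z,[((np.array(proj("side",np.array([.5463-.19*z,y,z])))-[u-75,v-50])*6).round() for y in(-.05,-.2,-.3)])
```

```text
-0.12 [113, 114, 113, 113, 112, 109, 111, 124, 131, 122, 112, 99, 95, 112, 132, 116, 86, 69, 62, 55, 52, 55, 62, 71, 79, 87] [246. 161.] [234. 167.]
-0.22 [111, 101, 99, 96, 91, 85, 78, 73, 71, 68, 62, 57, 65, 82, 101, 105, 97, 95, 97, 98, 98, 98, 98, 97, 98, 98] [263. 153.] [252. 158.]
-0.34 [77, 80, 87, 95, 98, 89, 70, 54, 50, 50, 50, 55, 76, 112, 134, 128, 108, 99, 100, 101, 99, 101, 101, 101, 101, 102] [280. 144.] [270. 149.]
241 184
166 134
0.06 [array([389., 311.]), array([543., 227.]), array([632., 179.])]
0.07 [array([392., 294.]), array([546., 211.]), array([635., 164.])]
0.08 [array([394., 277.]), array([549., 195.]), array([638., 149.])]
0.09 [array([397., 259.]), array([552., 179.]), array([641., 133.])]
```

View pics/s2.png

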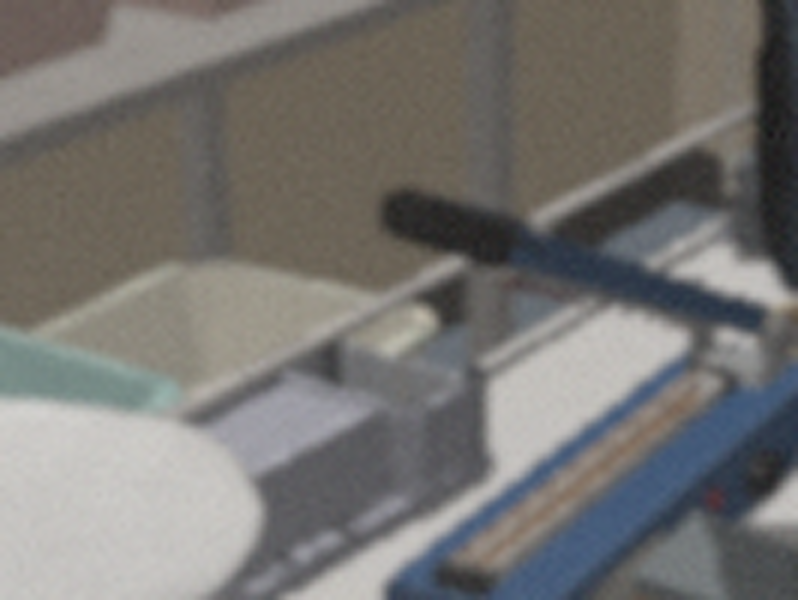

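The rail tube peaks at z≈0.071, x≈0.533, between the finger positions needed for the lane. The handle of the sealer arm crosses (390-760, 190-330) in the crop. I'll gently probe with closed fingertips in free space to learn whether that rail is solid.

Call:
servo_tool(
  rows=[
    [[0,0,0,0.03,0.005,0.02,-1],[0,0,0,0.035,0.005,0.03,-1],[0,0,0,0.035,0.005,0.035,-1],[0,0,0,0.035,0.005,0.035,-1],[0,0,0,0.035,0.005,0.035,-1],[0,0,0,0,0,0.03,-1],[0,0,0,0,0,0.03,-1],[0,0,0,0,0,0,-1]],
  ],
)

```text
t: 3.82
tcp_pos: [0.4885, -0.3167, 0.0956]
tool_rot: [0.705, 0.709, -0.0, -0.005]
force: [-0.6, 0.7, -0.1]
finger_gap: 0.004
gripper_force: 0.0
```

Call:
servo_tool(
  rows=[
    [[0,0,0,0,0.004,0,-1],[0,0,0,0,0.003,0,-1],[0,0,0,0,0,0,-1]],
  ],
)

```text
t: 4.07
tcp_pos: [0.5001, -0.323, 0.1022]
tool_rot: [0.706, 0.708, 0.0, 0.003]
force: [-0.6, -0.3, 0.3]
finger_gap: -0.002
gripper_force: 0.0
```

Call:
servo_tool(
  rows=[
    [[0,0,0,0,0,0.011,-1],[0,0,0,0,0,0.011,-1],[0,0,0,0,0,0,-1],[0,0,0,0,0.003,0,-1],[0,0,0,0,0.003,0,-1],[0,0,0,0,0.003,0,-1],[0,0,0,0,0,0,-1]],
  ],
)

```text
t: 4.65
tcp_pos: [0.5078, -0.3221, 0.0777]
tool_rot: [0.706, 0.708, 0.0, 0.001]
force: [1.0, -0.4, 0.1]
finger_gap: 0.001
gripper_force: 0.0
```

Call:
servo_tool(
  rows=[
    [[0,0,0,0,0.002,0,-1],[0,0,0,0,0.002,0,-1],[0,0,0,0,0,0,-1]],
  ],
)

```text
t: 4.9
tcp_pos: [0.5114, -0.3218, 0.0776]
tool_rot: [0.707, 0.708, 0.0, 0.0]
force: [0.5, -0.1, 0.1]
finger_gap: -0.002
gripper_force: 0.0
```

Call:
servo_tool(
  rows=[
    [[0,0,0,0,0.002,0,-1],[0,0,0,0,0.002,0,-1],[0,0,0,0,0,0,-1]],
  ],
)

```text
t: 5.15
tcp_pos: [0.5153, -0.3218, 0.0775]
tool_rot: [0.707, 0.708, 0.0, 0.0]
force: [0.5, -0.1, -0.3]
finger_gap: -0.0
gripper_force: 0.0
```

Call:
servo_tool(
  rows=[
    [[0,0,0,0,0.002,0,-1],[0,0,0,0,0.002,0,-1],[0,0,0,0,0,0,-1]],
  ],
)

```text
t: 5.4
tcp_pos: [0.5193, -0.3218, 0.0775]
tool_rot: [0.707, 0.708, 0.0, 0.0]
force: [0.4, 1.1, 0.6]
finger_gap: -0.0
gripper_force: 0.0
```

Call:
servo_tool(
  rows=[
    [[0,0,0,0,0.002,0,-1],[0,0,0,0,0.002,0,-1],[0,0,0,0,0,0,-1]],
  ],
)

```text
t: 5.65
tcp_pos: [0.5233, -0.3218, 0.0775]
tool_rot: [0.707, 0.708, 0.0, 0.0]
force: [0.1, 0.7, -0.1]
finger_gap: -0.001
gripper_force: 0.0
```

Call:
servo_tool(
  rows=[
    [[0,0,0,0,0.002,0,-1],[0,0,0,0,0.002,0,-1],[0,0,0,0,0,0,-1]],
  ],
)

```text
t: 5.9
tcp_pos: [0.5273, -0.3218, 0.0775]
tool_rot: [0.707, 0.708, 0.0, 0.0]
force: [-0.6, -0.4, 0.5]
finger_gap: 0.001
gripper_force: 0.0
```

Call:
servo_tool(
  rows=[
    [[0,0,0,0,0.003,0,-1],[0,0,0,0,0.003,0,-1],[0,0,0,0,0,0,-1]],
  ],
)

```text
t: 6.15
tcp_pos: [0.5336, -0.3218, 0.0775]
tool_rot: [0.707, 0.708, 0.0, 0.0]
force: [0.2, -0.1, 0.5]
finger_gap: 0.002
gripper_force: 0.0
```

Call:
servo_tool(
  rows=[
    [[0,0,0,0,0.003,0,-1],[0,0,0,0,0.003,0,-1],[0,0,0,0,0,0,-1]],
  ],
)

```text
t: 6.4
tcp_pos: [0.5396, -0.3218, 0.0775]
tool_rot: [0.706, 0.708, 0.0, 0.0]
force: [0.3, 1.1, 0.4]
finger_gap: -0.001
gripper_force: 0.0
```

Call:
servo_tool(
  rows=[
    [[0,0,0,0,0.004,0,-1],[0,0,0,0,0.004,0,-1],[0,0,0,0,0,0,-1]],
  ],
)

```text
t: 6.65
tcp_pos: [0.5479, -0.3218, 0.0775]
tool_rot: [0.706, 0.708, 0.0, 0.001]
force: [1.5, 0.9, -0.5]
finger_gap: 0.002
gripper_force: 0.0
```

The fingers passed right through the rail's location with no force, so it's scenery only and won't hinder the hand. On to the cassette.

```bash
python3 -c "
from plan import *
import pickle
i1=pickle.load(open('w1.pkl','rb'))[0]
print('tape',at('wrist',221.4,144.6,.02,i1),'edge',at('wrist',394*.64,226*.64,.025,i1))
plan([.493,-.4275,.14],95.2,6,.2)"
```

```text
tape [ 0.36963082 -0.2399035   0.02      ] edge [ 0.41546804 -0.23922975  0.025     ]
[[[0.0, 0.0, -0.8, -0.0176, -0.0092, -0.0104, 0.2], [0.0, 0.0, -0.8, -0.0175, -0.0094, -0.0104, 0.2], [0.0, 0.0, -0.8, -0.0173, -0.0097, -0.0104, 0.2], [0.0, 0.0, -0.8, -0.0172, -0.0099, -0.0104, 0.2], [0.0, 0.0, -0.8, -0.017, -0.0102, -0.0104, 0.2], [0.0, 0.0, -0.8, -0.0169, -0.0105, -0.0104, 0.2]]]
```

Call:
servo_tool(
  rows=[
    [[0,0,0,0,0,-0.03,0.2],[0,0,-0.9,-0.021,-0.011,-0.033,0.2],[0,0,-0.9,-0.021,-0.011,0,0.2],[0,0,-0.9,-0.021,-0.012,0,0.2],[0,0,-0.9,-0.021,-0.012,0,0.2],[0,0,-0.9,-0.02,-0.012,0,0.2],[0,0,0,0,0,0,0.2],[0,0,0,0,0,0,0.2]],
  ],
)

```text
t: 7.32
tcp_pos: [0.4916, -0.4286, 0.1404]
tool_rot: [0.679, 0.734, 0.0, 0.0]
force: [-0.2, 0.3, -0.0]
finger_gap: 0.602
gripper_force: 0.0
```

```bash
python3 -c "
from plan import *
print(manip.sense()['tcp_pos'],manip.sense()['finger_gap'])
plan([.493,-.4275,.05],95.2,4,.2)"
```

```text
[ 0.49160776 -0.42863971  0.14037677] 0.6024514609699324
[[[0.0, 0.0, -0.2, 0.0003, 0.0004, 0.0226, 0.2], [0.0, 0.0, -0.2, 0.0003, 0.0004, 0.0226, 0.2], [0.0, 0.0, -0.2, 0.0003, 0.0004, 0.0226, 0.2], [0.0, 0.0, -0.2, 0.0003, 0.0004, 0.0226, 0.2]]]
```

Call:
servo_tool(
  rows=[
    [[0,0,-0.3,0.001,0.001,0.02,0.2],[0,0,-0.3,0,0.001,0.02,0.2],[0,0,0,0,0,0.02,0.2],[0,0,0,0,0,0.015,0.2],[0,0,0,0,0,0.01,0.2],[0,0,0,0,0,0.005,0.2],[0,0,0,0,0,0,0.2],[0,0,0,0,0,0,0.2]],
  ],
)

```text
t: 7.98
tcp_pos: [0.4947, -0.4261, 0.0508]
tool_rot: [0.674, 0.739, 0.0, 0.0]
force: [0.4, -0.1, 0.6]
finger_gap: 0.6
gripper_force: 0.0
```

Call:
servo_tool(
  rows=[
    [[0,0,0,0,0,0,-0.3],[0,0,0,0,0,0,-0.3],[0,0,0,0,0,0,-0.3],[0,0,0,0,0,0,-0.3],[0,0,0,0,0,0,-0.3],[0,0,0,0,0,0,-0.3]],
  ],
  squeeze=50,
)

```text
t: 8.48
tcp_pos: [0.4946, -0.4269, 0.0517]
tool_rot: [0.674, 0.738, -0.0, 0.001]
force: [-0.9, 1.2, 6.2]
finger_gap: 0.413
gripper_force: 51.8
```

Call:
servo_tool(
  rows=[
    [[0,0,0,0,0,-0.01,-0.3],[0,0,0,0,0,-0.015,-0.3],[0,0,0,0,0,-0.02,-0.3],[0,0,0,0,0,-0.02,-0.3],[0,0,0,0,0,-0.01,-0.3],[0,0,0,0,0,0,-0.3],[0,0,0,0,0,0,-0.3]],
  ],
)

```text
t: 9.07
tcp_pos: [0.4941, -0.4262, 0.1255]
tool_rot: [0.674, 0.738, 0.0, 0.0]
force: [-0.1, 0.4, -3.0]
finger_gap: 0.415
gripper_force: 50.8
```

```bash
python3 -c "
from plan import *
s=manip.sense();print(s['tcp_pos'],s['finger_gap'],s['force'],s['gripper_force'])
plan([.45,-.315,.125],88.5,6,-.3)"
```

```text
[ 0.49413188 -0.42620048  0.1254974 ] 0.4150230694193064 [-0.12922286  0.3879474  -2.99417276] 50.75980067253113
[[[0.0, 0.0, 1.1, 0.0191, -0.0057, 0.0001, -0.3], [0.0, 0.0, 1.1, 0.019, -0.006, 0.0001, -0.3], [0.0, 0.0, 1.1, 0.0189, -0.0064, 0.0001, -0.3], [0.0, 0.0, 1.1, 0.0188, -0.0068, 0.0001, -0.3], [0.0, 0.0, 1.1, 0.0186, -0.0071, 0.0001, -0.3], [0.0, 0.0, 1.1, 0.0185, -0.0075, 0.0001, -0.3]]]
```

Call:
servo_tool(
  rows=[
    [[0,0,1.1,0.019,-0.006,0,-0.3],[0,0,1.1,0.019,-0.006,0,-0.3],[0,0,1.1,0.019,-0.006,0,-0.3],[0,0,1.1,0.019,-0.007,0,-0.3],[0,0,1.1,0.019,-0.007,0,-0.3],[0,0,1.1,0.018,-0.007,0,-0.3],[0,0,0,0,0,0,-0.3],[0,0,0,0,0,0,-0.3]],
  ],
)

```text
t: 9.73
tcp_pos: [0.4493, -0.3132, 0.1241]
tool_rot: [0.715, 0.699, 0.0, -0.002]
force: [0.4, 0.1, -3.1]
finger_gap: 0.416
gripper_force: 50.7
```

Call:
servo_tool(
  rows=[
    [[0,0,0,0,0,0.02,-0.3],[0,0,0,0,0,0.02,-0.3],[0,0,0,0,0,0.018,-0.3],[0,0,0,0,0,0.01,-0.3],[0,0,0,0,0,0.005,-0.3],[0,0,0,0,0,0,-0.3],[0,0,0,0,0,0,-0.3]],
  ],
)

```text
t: 10.32
tcp_pos: [0.4507, -0.3156, 0.0524]
tool_rot: [0.716, 0.698, -0.0, 0.0]
force: [0.2, -0.1, -2.5]
finger_gap: 0.414
gripper_force: 50.7
```

Call:
servo_tool(
  rows=[
    [[0,0,0,0,0,0.002,-0.3],[0,0,0,0,0,0.002,-0.3],[0,0,0,0,0,0.0015,-0.3],[0,0,0,0,0,0,-0.3]],
  ],
)

```text
t: 10.65
tcp_pos: [0.4508, -0.3155, 0.0477]
tool_rot: [0.716, 0.698, -0.0, 0.001]
force: [-0.8, 0.4, 0.8]
finger_gap: 0.414
gripper_force: 51.1
```

Call:
servo_tool(
  rows=[
    [[0,0,0,0,0,0,0.2],[0,0,0,0,0,0,0.2],[0,0,0,0,0,0,0.2],[0,0,0,0,0,-0.01,0.2],[0,0,0,0,0,-0.02,0.2],[0,0,0,0,0,-0.03,0.2],[0,0,0,0,0,0,0.2],[0,0,0,0,0,0,0.2]],
  ],
)

```text
t: 11.32
tcp_pos: [0.4514, -0.3161, 0.1092]
tool_rot: [0.716, 0.698, -0.0, 0.002]
force: [0.2, -0.4, -0.0]
finger_gap: 0.6
gripper_force: 0.0
```

Call:
servo_tool(
  rows=[
    [[0,0,0,0,-0.03,0,-1],[0,0,0,0,-0.035,0,-1],[0,0,0,0,0,0,-1],[0,0,0,0,0,0,-1],[0,0,0,0,0,0.02,-1],[0,0,0,0,0,0.016,-1],[0,0,0,0,0,0,-1],[0,0,0,0,0,0,-1]],
  ],
)

```text
t: 11.98
tcp_pos: [0.3858, -0.3133, 0.0701]
tool_rot: [0.716, 0.698, 0.0, -0.001]
force: [0.5, 0.6, 0.5]
finger_gap: -0.003
gripper_force: 0.0
```

Call:
servo_tool(
  rows=[
    [[0,0,0,0,0.015,0,-1],[0,0,0,0,0.01,0,-1],[0,0,0,0,0.006,0,-1],[0,0,0,0,0.006,0,-1],[0,0,0,0,0.006,0,-1],[0,0,0,0,0.006,0,-1],[0,0,0,0,0.006,0,-1],[0,0,0,0,0,0,-1]],
  ],
)

```text
t: 12.65
tcp_pos: [0.4419, -0.3154, 0.0717]
tool_rot: [0.716, 0.699, 0.0, 0.001]
force: [-0.4, 0.8, 0.9]
finger_gap: -0.002
gripper_force: 0.0
```

Call:
servo_tool(
  rows=[
    [[0,0,0,0,0.006,0,-1],[0,0,0,0,0.006,0,-1],[0,0,0,0,0.006,0,-1],[0,0,0,0,0.006,0,-1],[0,0,0,0,0,0,-1],[0,0,0,0,0,0,-1]],
  ],
)

```text
t: 13.15
tcp_pos: [0.4648, -0.3153, 0.0707]
tool_rot: [0.716, 0.699, -0.0, -0.0]
force: [-0.3, -0.1, 0.6]
finger_gap: -0.003
gripper_force: 0.0
```

Call:
servo_tool(
  rows=[
    [[0,0,0,0,0,-0.03,0],[0,0,0,0,0,-0.04,0],[0,0,0,-0.03,0,-0.04,0],[0,0,0,-0.03,0,-0.03,0],[0,0,0,-0.02,0,0,0],[0,0,0,0,0,0,0],[0,0,0,0,0,0,0]],
  ],
)

```text
t: 13.73
tcp_pos: [0.4619, -0.3905, 0.2038]
tool_rot: [0.716, 0.698, 0.0, -0.0]
force: [0.8, 0.3, -0.5]
finger_gap: 0.498
gripper_force: 0.0
```

Run:
```python
from h import *
import pickle
s=manip.sense();print(s["t"],s["tcp_pos"])
i=manip.camera_info("wrist");im=manip.snapshot("wrist")
T=i["camera_from_world"];print(-T[:3,:3].T@T[:3,3])
pickle.dump((i,im,s),open("w4.pkl","wb"))
u,v=map(int,proj("wrist",[.49,-.31,.03],i));print(u,v)
u0=max(0,u-100);v0=max(0,v-75);c=im[v0:v0+150,u0:u0+200];print(u0,v0,c.shape)
cv2.imwrite("pics/w4.png",cv2.resize(c,None,fx=4,fy=4,interpolation=cv2.INTER_CUBIC))
```

```text
13.7333 [ 0.46187994 -0.39049502  0.20382706]
[ 0.46348389 -0.31530191  0.32708431]
281 95
181 20 (150, 200, 3)
```

View pics/w4.png

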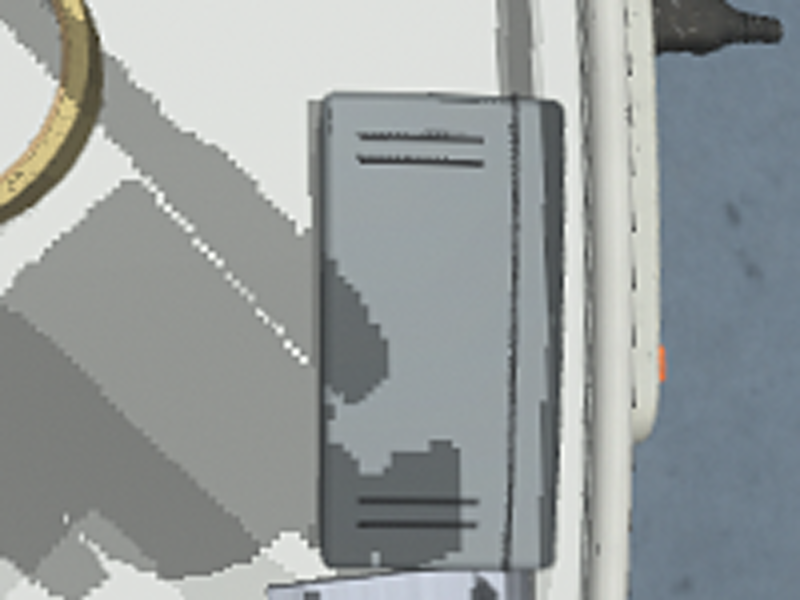

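The cassette lies flat now, with its top face spanning roughly (325,95), (550,100), (545,567), (325,567), just clear of the rack's end. The tape roll is undisturbed.

Run:
```python
from plan import *
import pickle
i,m,s=pickle.load(open("w4.pkl","rb"))
w=lambda u,v,z:at("wrist",181+(u+.5)/4-.5,20+(v+.5)/4-.5,z,i)
for z in(.036,):
    P=[w(*p,z) for p in[(325,95),(560,103),(552,567),(325,567)]]
    for p in P: print(p.round(4))
    print("mid",np.mean(P,0).round(4),"w",np.linalg.norm(P[0]-P[1]),np.linalg.norm(P[2]-P[3]),"len",np.linalg.norm(P[0]-P[3]),np.linalg.norm(P[1]-P[2]))
    for a,b in((0,3),(1,2)):
        d=P[a]-P[b];print("yaw",np.degrees(np.arctan2(-d[0],d[1])))
```

```text
[ 0.4719 -0.2585  0.036 ]
[ 0.5292 -0.2597  0.036 ]
[ 0.5269 -0.3766  0.036 ]
[ 0.4693 -0.3756  0.036 ]
mid [ 0.4993 -0.3176  0.036 ] w 0.05726285579611819 0.05762791310014443 len 0.11709288488621288 0.11692751433894435
yaw -1.2906980125567098
yaw -1.1121429687958522
```

Size and yaw (-1.2°) match expectations. I'll regrasp it flat near the trailing end.

```bash
python3 -c "
from plan import *
plan([.4985,-.3576,.09],88.8,5,.8)"
```

```text
[[[0.0, 0.0, -0.1, 0.0064, 0.0073, 0.0226, 0.8], [0.0, 0.0, -0.1, 0.0064, 0.0073, 0.0226, 0.8], [0.0, 0.0, -0.1, 0.0064, 0.0073, 0.0226, 0.8], [0.0, 0.0, -0.1, 0.0064, 0.0073, 0.0226, 0.8], [0.0, 0.0, -0.1, 0.0064, 0.0073, 0.0226, 0.8]]]
```

Call:
servo_tool(
  rows=[
    [[0,0,-0.1,0.0065,0.0075,0.022,0.8],[0,0,-0.1,0.0065,0.0075,0.022,0.8],[0,0,-0.1,0.0065,0.0075,0.022,0.8],[0,0,-0.1,0.0065,0.007,0.022,0.8],[0,0,-0.1,0.0065,0.007,0.022,0.8],[0,0,0,0,0,0,0.8],[0,0,0,0,0,0,0.8],[0,0,0,0,0,0,0.8]],
  ],
)

```text
t: 14.45
tcp_pos: [0.4996, -0.3577, 0.0939]
tool_rot: [0.712, 0.702, -0.0, -0.0]
force: [0.9, -0.6, 0.6]
finger_gap: 0.9
gripper_force: 0.0
```

Call:
servo_tool(
  rows=[
    [[0,0,0,0,0,0.02,0.8],[0,0,0,0,0,0.02,0.8],[0,0,0,0,0,0.015,0.8],[0,0,0,0,0,0.008,0.8],[0,0,0,0,0,0,0.8],[0,0,0,0,0,0,0.8]],
  ],
)

```text
t: 14.95
tcp_pos: [0.4999, -0.3588, 0.0316]
tool_rot: [0.713, 0.701, -0.0, 0.001]
force: [0.1, -0.9, -0.2]
finger_gap: 0.897
gripper_force: 0.0
```

Call:
servo_tool(
  rows=[
    [[0,0,0,0,0,0.005,0.8],[0,0,0,0,0,0,0],[0,0,0,0,0,0,0],[0,0,0,0,0,0,0],[0,0,0,0,0,0,0],[0,0,0,0,0,0,0],[0,0,0,0,0,0,0]],
  ],
  squeeze=70,
)

```text
t: 15.53
tcp_pos: [0.5001, -0.3587, 0.0268]
tool_rot: [0.713, 0.702, -0.0, 0.001]
force: [-1.2, 0.2, 6.5]
finger_gap: 0.69
gripper_force: 77.7
```

Call:
servo_tool(
  rows=[
    [[0,0,0,0,0,-0.005,0],[0,0,0,0,0,-0.01,0],[0,0,0,0,0,-0.01,0],[0,0,0,0,0,0,0],[0,0,0,0,0,0,0]],
  ],
)

```text
t: 15.95
tcp_pos: [0.5002, -0.3585, 0.0516]
tool_rot: [0.713, 0.701, 0.0, 0.001]
force: [0.1, 0.7, -3.1]
finger_gap: 0.691
gripper_force: 76.9
```

```bash
python3 -c "
from plan import *
s=manip.sense();print(s['tcp_pos'],s['finger_gap'],s['force'],s['gripper_force'])
O=np.array([.507,-.0215,0]);a=np.radians(1.5);Y=np.array([np.sin(a),np.cos(a),0])
# cassette centre is 40mm ahead of TCP; pre-gate: centre at bay y -75
g=O+Y*(-.075-.0405);print(g)
plan([g[0],g[1],s['tcp_pos'][2]],88.5,6,0)"
```

```text
[ 0.50020691 -0.3585444   0.05164489] 0.6909717588499591 [ 0.06451691  0.67512119 -3.06844943] 76.85297727584839
[ 0.50397656 -0.13696042  0.        ]
[[[0.0, 0.0, 0.1, 0.0369, 0.0, -0.0001, 0.0], [0.0, 0.0, 0.1, 0.0369, 0.0, 0.0, 0.0], [0.0, 0.0, 0.1, 0.0369, -0.0001, 0.0, 0.0], [0.0, 0.0, 0.1, 0.0369, -0.0002, 0.0, 0.0], [0.0, 0.0, 0.1, 0.0369, -0.0002, 0.0, 0.0], [0.0, 0.0, 0.1, 0.0369, -0.0003, 0.0, 0.0]]]
```

Call:
servo_tool(
  rows=[
    [[0,0,0.1,0.025,0,0,0],[0,0,0.1,0.035,0,0,0],[0,0,0.1,0.037,0,0,0],[0,0,0.1,0.037,0,0,0],[0,0,0.1,0.037,0,0,0],[0,0,0.1,0.035,0,0,0],[0,0,0,0.015,0,0,0],[0,0,0,0,0,0,0]],
  ],
)

```text
t: 16.62
tcp_pos: [0.5026, -0.1327, 0.0504]
tool_rot: [0.715, 0.699, -0.001, -0.002]
force: [-0.3, -1.4, -3.9]
finger_gap: 0.689
gripper_force: 76.7
```

Run:
```python
from plan import *
import pickle
i=manip.camera_info("wrist");im=manip.snapshot("wrist")
s=manip.sense();print(s["t"],s["tcp_pos"],R.from_quat(s["tool_rot"]).as_matrix()[:2,0])
pickle.dump((i,im,s),open("w5.pkl","wb"))
u,v=map(int,proj("wrist",[.505,-.04,.04],i));print(u,v)
u0=max(0,u-100);v0=max(0,v-70);c=im[v0:v0+150,u0:u0+200];print(u0,v0,c.shape)
cv2.imwrite("pics/w5.png",cv2.resize(c,None,fx=4,fy=4,interpolation=cv2.INTER_CUBIC))
```

```text
16.6667 [ 0.50382196 -0.13506918  0.05051019] [0.0228412  0.99973887]
256 62
156 0 (150, 200, 3)
```

View pics/w5.png

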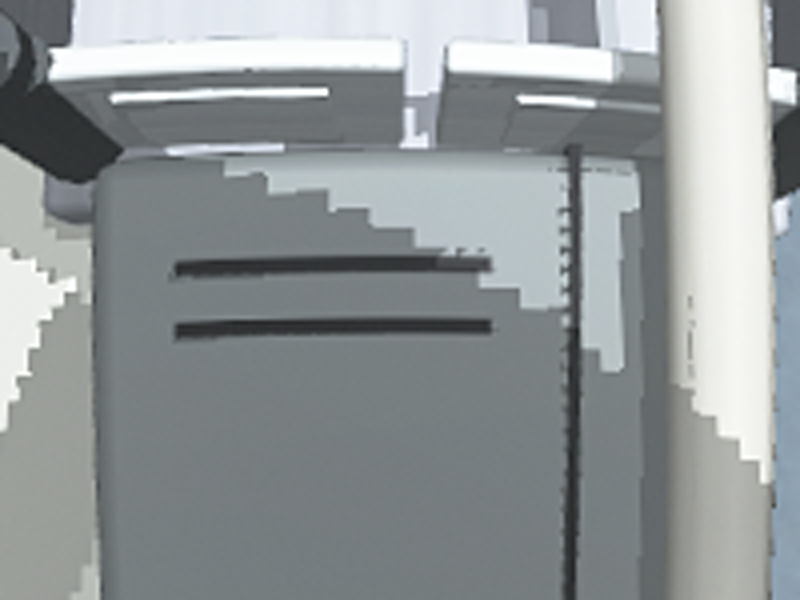

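The gate leaves are straight ahead, with their gap centred at about column 423 of the crop. The cassette's leading edge spans roughly columns 100 to 650 at row 160.

Run:
```python
from h import *
import pickle
i,m,s=pickle.load(open("w5.pkl","rb"))
w=lambda u,v,z:at("wrist",156+(u+.5)/4-.5,(v+.5)/4-.5,z,i).round(4)
print("leaf gap top",w(405,45,.053),w(445,48,.053), "leaf left end",w(50,50,.053))
print("cass lead",w(105,165,.059),w(655,160,.059),"back",w(97,590,.059),w(665,590,.059))
```

```text
leaf gap top [ 0.5055 -0.0198  0.053 ] [ 0.5095 -0.0202  0.053 ] leaf left end [ 0.469  -0.0174  0.053 ]
cass lead [ 0.4763 -0.0323  0.059 ] [ 0.5292 -0.0331  0.059 ] back [ 0.4738 -0.0745  0.059 ] [ 0.5301 -0.0757  0.059 ]
```

Call:
servo_tool(
  rows=[
    [[0,0,0,0,0.0035,0.004,0],[0,0,0,0,0,0.005,0],[0,0,0,0,0,0,0],[0,0,0,0.008,0,0,0],[0,0,0,0.01,0,0,0],[0,0,0,0.01,0,0,0],[0,0,0,0,0,0,0]],
  ],
)

```text
t: 17.25
tcp_pos: [0.5087, -0.1088, 0.0418]
tool_rot: [0.716, 0.698, -0.0, 0.001]
force: [-0.2, -1.7, -3.7]
finger_gap: 0.69
gripper_force: 76.5
```

Call:
servo_tool(
  rows=[
    [[0,0,0,0.01,0,0,0],[0,0,0,0.01,0,0,0],[0,0,0,0.01,0,0,0],[0,0,0,0,0,0,0]],
  ],
)

```text
t: 17.58
tcp_pos: [0.5086, -0.077, 0.0417]
tool_rot: [0.716, 0.698, 0.0, -0.001]
force: [0.6, 2.8, -2.4]
finger_gap: 0.685
gripper_force: 76.7
```

Call:
servo_tool(
  rows=[
    [[0,0,0,0.01,-0.002,0,0],[0,0,0,0.01,0,0,0],[0,0,0,0.01,0,0.001,0],[0,0,0,0,0,0.001,0],[0,0,0,0,0,0,0]],
  ],
)

```text
t: 18.0
tcp_pos: [0.5075, -0.0477, 0.0395]
tool_rot: [0.716, 0.698, -0.0, -0.001]
force: [-0.7, 2.7, -3.2]
finger_gap: 0.689
gripper_force: 76.8
```

Call:
servo_tool(
  rows=[
    [[0,0,0,0,0,0.0005,0],[0,0,0,0,0,0,0.7],[0,0,0,0,0,0,0.7],[0,0,0,0,0,0,0.7],[0,0,0,0,0,0,0.7],[0,0,0,0,0,-0.02,0.7],[0,0,0,0,0,-0.025,0.7],[0,0,0,0,0,-0.025,0.7]],
  ],
)

```text
t: 18.67
tcp_pos: [0.5077, -0.0495, 0.1095]
tool_rot: [0.717, 0.697, -0.0, -0.001]
force: [0.1, -0.7, 0.3]
finger_gap: 0.85
gripper_force: 0.0
```

Call:
servo_tool(
  rows=[
    [[0,0,0,-0.025,0,0,-1],[0,0,0,-0.03,0,0,-1],[0,0,0,0,0,0,-1],[0,0,0,0,0,0,-1],[0,0,0,0,0,0,-1],[0,0,0,0,0,0,-1],[0,0,0,0,0,0,-1]],
  ],
)

```text
t: 19.25
tcp_pos: [0.5063, -0.1033, 0.1089]
tool_rot: [0.716, 0.698, -0.0, -0.001]
force: [-1.1, 0.4, 0.9]
finger_gap: -0.003
gripper_force: 0.0
```

Call:
servo_tool(
  rows=[
    [[0,0,0,0,0,0.03,-1],[0,0,0,0,0,0.03,-1],[0,0,0,0,0,0.006,-1],[0,0,0,0,0,0,-1],[0,0,0,0,0,0,-1]],
  ],
)

```text
t: 19.67
tcp_pos: [0.5067, -0.1037, 0.0433]
tool_rot: [0.716, 0.698, -0.0, -0.0]
force: [0.2, -0.4, 0.1]
finger_gap: 0.002
gripper_force: 0.0
```

Call:
servo_tool(
  rows=[
    [[0,0,0,0.012,0,0,-1],[0,0,0,0.01,0,0,-1],[0,0,0,0.01,0,0,-1],[0,0,0,0.01,0,0,-1],[0,0,0,0.01,0,0,-1],[0,0,0,0.01,0,0,-1],[0,0,0,0,0,0,-1]],
  ],
)

```text
t: 20.25
tcp_pos: [0.5091, -0.0405, 0.0442]
tool_rot: [0.716, 0.698, 0.001, 0.001]
force: [0.6, -0.4, 0.3]
finger_gap: -0.001
gripper_force: 0.0
```

Call:
servo_tool(
  rows=[
    [[0,0,0,0.008,-0.0005,0,-1],[0,0,0,0.01,0,0,-1],[0,0,0,0.01,0,0,-1],[0,0,0,0.008,0,0,-1],[0,0,0,0,0,0,-1]],
  ],
)

```text
t: 20.67
tcp_pos: [0.5093, -0.0053, 0.0439]
tool_rot: [0.716, 0.698, 0.0, 0.001]
force: [0.3, 0.8, 0.8]
finger_gap: -0.003
gripper_force: 0.0
```

Call:
servo_tool(
  rows=[
    [[0,0,0,0.006,0,0,-1],[0,0,0,0.006,0,0,-1],[0,0,0,0.004,0,0,-1],[0,0,0,0,0,0,-1]],
  ],
)

```text
t: 21.0
tcp_pos: [0.5096, 0.01, 0.0436]
tool_rot: [0.716, 0.698, 0.0, 0.0]
force: [0.6, -0.5, 2.7]
finger_gap: 0.006
gripper_force: 1.6
```

Call:
servo_tool(
  rows=[
    [[0,0,0,0.002,0,0,-1],[0,0,0,0.001,0,0,-1],[0,0,0,0,0,0,-1]],
  ],
)

```text
t: 21.25
tcp_pos: [0.5097, 0.0121, 0.0435]
tool_rot: [0.716, 0.698, 0.0, 0.001]
force: [0.3, -3.6, 3.7]
finger_gap: -0.002
gripper_force: 2.7
```

Call:
servo_tool(
  rows=[
    [[0,0,0,0.001,0,0,-1],[0,0,0,0.001,0,0,-1],[0,0,0,0,0,0,-1]],
  ],
)

```text
t: 21.5
tcp_pos: [0.5097, 0.0141, 0.0435]
tool_rot: [0.716, 0.698, 0.0, 0.001]
force: [0.2, -5.1, 3.9]
finger_gap: 0.004
gripper_force: 2.9
```

Call:
servo_tool(
  rows=[
    [[0,0,0,0.001,0,0,-1],[0,0,0,0.001,0,0,-1],[0,0,0,0,0,0,-1]],
  ],
)

```text
t: 21.75
tcp_pos: [0.5097, 0.0162, 0.0435]
tool_rot: [0.716, 0.698, 0.0, 0.0]
force: [-0.2, -5.0, 5.3]
finger_gap: 0.002
gripper_force: 2.4
```

Call:
servo_tool(
  rows=[
    [[0,0,0,0.001,0,0,-1],[0,0,0,0.001,0,0,-1],[0,0,0,0,0,0,-1]],
  ],
)

```text
t: 22.0
tcp_pos: [0.5097, 0.0167, 0.0435]
tool_rot: [0.716, 0.698, -0.001, 0.001]
force: [-1.8, -13.1, 4.8]
finger_gap: 0.003
gripper_force: 6.5
```

Call:
servo_tool(
  rows=[
    [[0,0,0,0.001,0,0,-1],[0,0,0,0,0,0,-1]],
  ],
)

```text
t: 22.17
tcp_pos: [0.5098, 0.0168, 0.0435]
tool_rot: [0.716, 0.699, -0.001, 0.001]
force: [-2.3, -17.3, 4.6]
finger_gap: 0.002
gripper_force: 8.7
```

Hard stop at y=0.0167, where the geometry puts the back stop. I'll relieve the pressure, lift straight out between the leaves, and inspect.

Call:
servo_tool(
  rows=[
    [[0,0,0,-0.004,0,0,-1],[0,0,0,0,0,-0.01,-1],[0,0,0,0,0,-0.02,-1],[0,0,0,0,0,-0.03,-1],[0,0,0,0,0,-0.04,-1],[0,0,0,-0.03,0,-0.04,-1],[0,0,0,-0.04,0,-0.03,-1],[0,0,0,-0.03,0,0,-1]],
  ],
)

```text
t: 22.83
tcp_pos: [0.5095, -0.0729, 0.2071]
tool_rot: [0.715, 0.699, 0.003, 0.004]
force: [0.4, -0.5, 0.7]
finger_gap: -0.001
gripper_force: 0.0
```

Call:
servo_tool(
  rows=[
    [[0,0,0,0,0,0,-1],[0,0,0,0,0,0,-1],[0,0,0,0,0,0,-1]],
  ],
)

```text
t: 23.08
tcp_pos: [0.5059, -0.0713, 0.2012]
tool_rot: [0.717, 0.698, -0.0, -0.001]
force: [0.1, 0.4, -0.1]
finger_gap: 0.002
gripper_force: 0.0
```

Run:
```python
from plan import *
import pickle
i=manip.camera_info("wrist");im=manip.snapshot("wrist")
s=manip.sense();print(s["t"],s["tcp_pos"],s["force"])
pickle.dump((i,im,s),open("w6.pkl","wb"))
u,v=map(int,proj("wrist",[.49,.0,.04],i));print(u,v)
u0=max(0,u-100);v0=max(0,v-75);c=im[v0:v0+150,u0:u0+200];print(u0,v0,c.shape)
cv2.imwrite("pics/w6.png",cv2.resize(c,None,fx=4,fy=4,interpolation=cv2.INTER_CUBIC))
```

```text
23.1333 [ 0.50594291 -0.07102018  0.20092054] [-0.14110203 -0.01565425 -0.89956803]
236 105
136 30 (150, 200, 3)
```

View pics/w6.png

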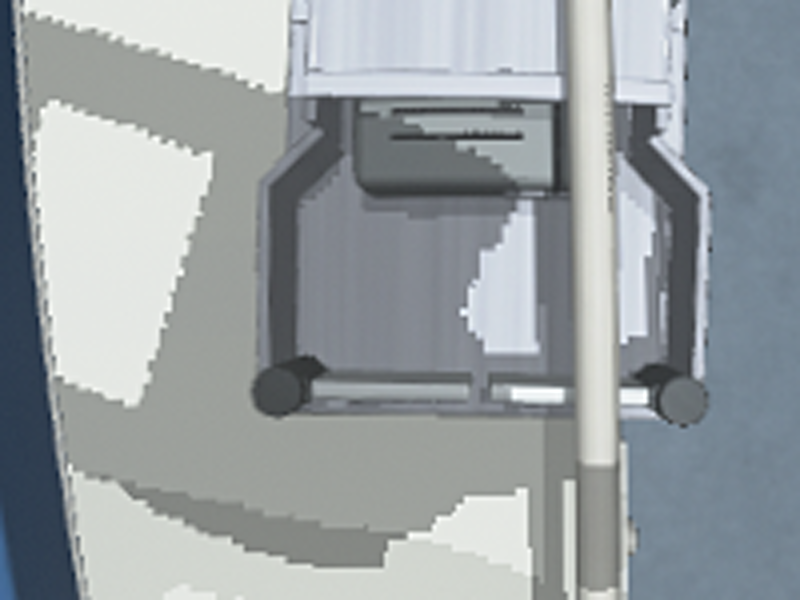

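Both leaves are shut across the lane (row ~390). The cassette is in the pocket, with its trailing end showing at rows ~180-195. One check of its depth, then I hand in.

Run:
```python
from h import *
import pickle
i=pickle.load(open("w6.pkl","rb"))[0]
w=lambda u,v,z:at("wrist",136+(u+.5)/4-.5,30+(v+.5)/4-.5,z,i).round(4)
e=w(450,194,.03);L=w(280,390,.059);Rr=w(682,398,.059);print(e,L,Rr,"trail past gate",e[1]-(L[1]+Rr[1])/2)
if e[1]-(L[1]+Rr[1])/2>.045: print(manip.sign_off())
```

```text
[0.5015 0.0268 0.03  ] [ 0.4627 -0.0178  0.059 ] [ 0.553  -0.0219  0.059 ] trail past gate 0.04665
the job is handed in; nothing more can be done
None
```

The cassette was laid flat and released, then gripped again and pushed home against the back stop; both gate leaves are shut behind it, and I handed the job in at about 23 s of the 72 s limit.

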